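# Set the tilting scan table to 20 degrees on its setting block

### The arm

A 6-joint arm with a two-finger parallel gripper is mounted at the origin on the work surface. World frame = base frame: x ahead of the robot, y to its left, z up, the work surface at z = 0. Lengths are in m, angles in degrees, forces in N, time in s.
With the tool pointing down it reaches from about 0.375 to 0.75 m from the base axis. Payload 9 kg.
Tool frame: the origin (TCP) lies where the fingers leave the gripper's body, on its centre line; the fingertips stand 73 mm ahead of it and the grasp point (between the pads) lies 54 mm ahead of it (robot.tip_reach is the distance from the TCP to the fingertips, in m); z points along the fingers, y is the direction in which the jaws open and shut (so a half turn about z gives the same grasp; the last joint's range is limited). The gripper opens to 85 mm and grips with 20 to 120 N. Pads are 22 mm wide; open, the fingers measure 114 mm over their backs; the gripper's body (76 mm by 85 mm) begins 54 mm behind the grasp point. The pads swing forward as they close: fully open they stand 13 mm farther back than shut.
Start: joints at [64.017, 5.964, 5.575, 89.605, 0, 77.527], TCP at [0.14, 0.583, 0.304] pointing down, gripper open.
Joint ranges: [-171.21, 171.21], [-48.23, 106.86], [-62.78, 66.21], [-105.2, 120.99], [-86.42, 89.51], [-180, 180]. Speed limits (degrees/s): [127.2, 127.2, 147.25, 180, 180, 180].

### API

Orientations are given as [roll, pitch, yaw] about the fixed x, y, z axes, in that order (R = Rz(yaw) Ry(pitch) Rx(roll)).
In Python, from plant import robot gives the robot as it stands. Calls block until the motion is done:
- robot.move_pose(position, orientation): joint-space move of the TCP to a pose.
- robot.line_to(position, vel=0.15, rotation=None, guard=None): straight line of the TCP; rotation=None keeps the orientation; vel is the mean speed in m/s. With guard (N) it stops when the force on the tool has changed by that much, and returns True; else False.
- robot.goto_joints(angles): joint-space move.
- robot.set_gripper(opening): finger opening in m; the grip force is fixed at half the most; returns when the fingers have stopped.
- robot.pause(seconds).
- robot.ik(position, orientation): joint angles nearest the present ones, or None.
- robot.observe(): the state.
- robot.grab_frame(name): name is "scene" or "side" or "wrist"; returns the picture (400x640x3 uint8, blue, green, red); there is no depth.
- robot.get_calibration(name): a dict with "vertical_fov" (degrees; the focal length in pixels is half the picture's height over the tangent of half this angle, whatever the lens; pixels are square), "cx", "cy" (the principal point, pixels), "rvec" (rotation vector, rad) and "tvec" (3), from world to camera coordinates, as OpenCV has them. Camera axes: x right, y down, z forward; pixel columns grow to the right and rows downward; lengths in m; the calibration is good to about 2 mm. A picture is of the moment at which its call begins: read the wrist's pose just before it. get_calibration takes no time and is no camera call; for the wrist camera it gives the pose at the moment of the call.
A pose or a line that the arm cannot do raises robot.IKError and nothing moves.
- robot.job_done(): hands the job in, once; it reports no verdict.
The state is a dict: "time": time; "q": joint angles; "qvel": joint speeds; "joint_torque": joint torques, N m; "tool_pos": TCP position; "tcp_rot": TCP orientation; "ft_force": force on the tool from outside, world axes, zero at the start; "torque": the same for the moment, N m; "gripper_width": finger opening in m.
Only numpy, scipy, OpenCV 4.12 (cv2) and the standard library are available. Lean on these libraries where they do the work, as an engineer would, in place of code of your own. Each camera call takes 0.05 s, during which the arm holds its last target.

### The job

Set the small tilting scan table to 20 degrees: raise its plate by the black ball knob until it stays up by itself, stand the yellow setting block (the middle-sized one) upright and wholly on the green pad underneath, then lower the plate gently, without slamming it, until its roller rests on the block, and let go. Leave the white and blue blocks and the other things on the bench where they are.

Things in the scene. Friction and masses are not known exactly. Their poses are not given: they have to be found in the camera images.
- base: The fixed grey base of the tilting table, 200 (x) x 150 (y) x 15 mm thick. Origin: centre of its underside, on the bench. Its own +x points away from the robot, towards the hinge; +z up; it may be yawed by up to 0.3 rad. Two steel hinge cheeks (to 49 mm high) stand 80 mm towards +x.
- hinge (a point): Point in the middle of the hinge pin, 80 mm towards the base's +x from its origin and 35 mm above the bench. The pin runs along the base's y. This point's own axes turn with the plate.
- tilt (a joint): Plate angle, rad: 0 = level, grows as the edge near the robot rises; stop at 0.91 (52 degrees). The hinge drags (0.45 N m): above about 0.65 rad the plate stays where it is left, below about 0.6 rad it sinks slowly (under 1 rad/s) by its weight. Lifting at the knob takes 5 to 7 N, pushing down from the top 1 to 2 N. With the roller on the yellow block it reads 0.35 (20 degrees).
- knob (a point): Centre of the black ball knob, 28 mm diameter, on a 10 mm stem in the middle of the plate's edge near the robot: 225 mm from the hinge pin towards the robot and 24 mm above the pin when level (59 mm above the bench), swinging on an arc about the pin. Free on all sides; the plate's edge is 35 mm from the ball's centre.
- roller (a point): Middle of the axis of the steel roller under the plate, 16 mm diameter, 100 mm long; 140 mm from the hinge pin and 10 mm above it when level. Moves with the plate. The plate, aluminium with a black rubber face and a yellow ledge at the hinge, is 190 mm from pin to front edge, 140 mm wide, 12 mm thick, underside 18 mm above the pin when level, 0.8 kg.
- pad (a point): Centre of the top of the green pad on the base, 54 x 54 mm, 18 mm above the bench, 128 mm from the hinge pin towards the robot; axes as the base's. With the plate up, its edge and knob still hang right above the pad, 170 to 220 mm over the bench, so a hand comes in from the robot's side, tilted 25 to 45 degrees from vertical, fingers pointing forward and down.
- yellow_block_mid (a point): Centre of the yellow setting block, 32 x 32 mm, 66 mm tall (centre 33 mm above its underside), aluminium, 120 to 250 g, standing upright on the mat at any one of three places, its sides turned by up to 0.25 rad from the mat's. z is its long axis.
- white_block_mid (a point): Centre of the white setting block, 32 x 32 x 52 mm tall; not to be used. Blocks stand about 95 mm apart between centres.
- blue_block_mid (a point): Centre of the blue setting block, 32 x 32 x 80 mm tall; not to be used.
- mat: Fixed black mat the blocks stand on, 190 (x) x 300 (y) mm, 4 mm thick, origin at the centre of its underside on the bench.
- pen: Marker pen lying on the mat behind the blocks, 130 mm long, 15 mm thick; leave it. Origin: middle, underside.
- label_roll: Roll of white labels standing on end on the bench, 84 mm diameter, 50 mm high; leave it. Origin: centre of its underside.
- tape_roll: Roll of clear tape, 100 mm diameter, 48 mm high, behind the mat; leave it. Origin: centre of its underside.
- scanner: Grey and black hand scanner lying on the bench, about 185 x 55 x 35 mm; leave it. Origin: near its middle, underside.
Mind the look-alikes: they are no part of the job. There is more than one size of the part that bears yellow_block_mid; the job needs the middle-sized.

How it is judged:
By the outcome, as a careful person would: the job done as asked, in the order asked, and still so for the second after the job is handed in, with the robot touching nothing.
It also fails if it takes over 72 s, if anything falls off the work surface, if the arm or the gripper's body presses on something with over 40 N, if the wrist force passes 120 N, or if a joint passes its speed limit or range.

## Working session

There is one attempt and no reset: what is moved stays moved. The work goes in short steps, each a Python script; the robot and the scene stay as the last script left them, time stands still between calls to the robot, and variables do not carry over. Pictures are saved under pics/ and viewed, and the job is handed in when it is done.

```bash
ls; mkdir -p pics; python3 - <<'E'
from plant import robot
import cv2
for n in ("scene","side","wrist"):
    c=robot.get_calibration(n); print(n,c)
    cv2.imwrite(f"pics/a_{n}.png",robot.grab_frame(n))
o=robot.observe(); print(o)
E
```

```text
pics
scene {'vertical_fov': 44.08435704581064, 'cx': 323.15293146064244, 'cy': 202.39371933244288, 'rvec': array([ 1.53459374,  2.0490133 , -0.85936296]), 'tvec': array([ 0.20975671, -0.34244209,  1.75995279])}
side {'vertical_fov': 44.15248225616002, 'cx': 321.3614219968817, 'cy': 200.93371146630912, 'rvec': array([ 2.43542068, -0.09295657,  0.02892212]), 'tvec': array([-0.56420575,  0.04731533,  1.31380542])}
wrist {'vertical_fov': 63.8809522181307, 'cx': 317.52776117904426, 'cy': 196.5046234009926, 'rvec': array([-2.26463965, -1.78544159, -0.27866729]), 'tvec': array([-0.60025577, -0.03881352,  0.38101317])}
{'time': 0.15, 'q': array([ 6.40177372e+01,  5.99110689e+00,  5.53925086e+00,  8.96044371e+01,
       -1.36455319e-03,  7.75273940e+01]), 'qvel': array([-0.13737714, -0.14561061,  0.12119916, -0.0395424 ,  0.01284949,
        0.00519243]), 'joint_torque': array([ 3.06809306e-03, -5.57357526e+01,  5.04008925e+01,  1.25746508e-02,
       -2.92474506e-04, -1.38636260e-06]), 'tool_pos': array([0.14007826, 0.58324393, 0.30331616]), 'tcp_rot': array([-1.79944741e+02, -1.08254374e-02,  1.66490339e+02]), 'ft_force': array([-0.23638782,  0.66816534,  0.43512465]), 'torque': array([-0.03316604,  0.00639144, -0.01389617]), 'gripper_width': 0.08535478239855451}
```

View pics/a_scene.png

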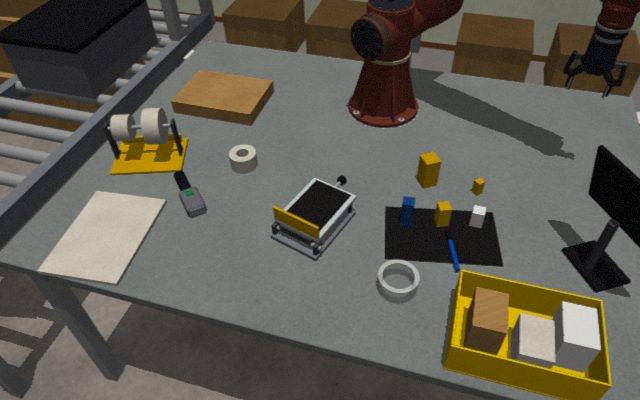

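View pics/a_side.png

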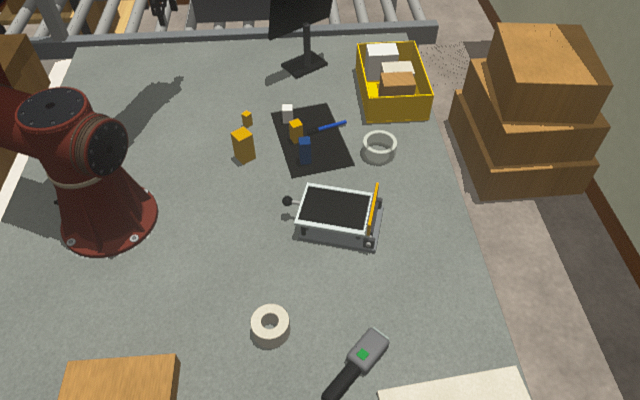

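View pics/a_wrist.png

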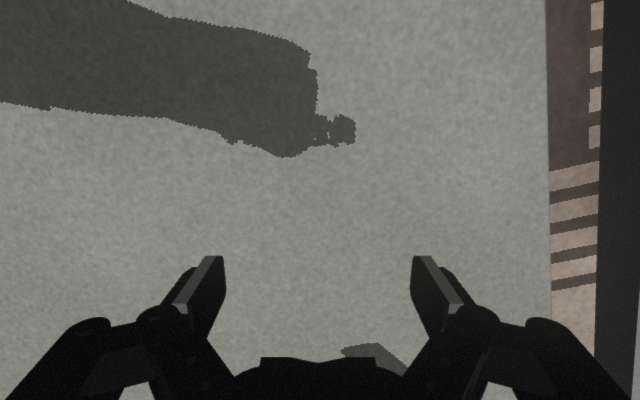

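Yellow candidates in the scene picture are the large one at (428,170), off the mat, the small one at (478,186), off the mat, and the middle one at (443,214), on the mat between blue (407,211) and white (478,216). The middle one fits the description. I'll confirm it in enlarged crops.

```bash
python3 - <<'E'
import cv2, numpy as np
a=cv2.imread("pics/a_scene.png"); b=cv2.imread("pics/a_side.png")
cv2.imwrite("pics/b1.png",cv2.resize(a[140:275,375:510],None,fx=4.4,fy=4.4,interpolation=cv2.INTER_CUBIC))
cv2.imwrite("pics/b2.png",cv2.resize(b[95:185,220:370],None,fx=5,fy=5,interpolation=cv2.INTER_CUBIC))
cv2.imwrite("pics/b3.png",cv2.resize(a[165:265,260:370],None,fx=6,fy=6,interpolation=cv2.INTER_CUBIC))
cv2.imwrite("pics/b4.png",cv2.resize(b[170:260,270:400],None,fx=6,fy=6,interpolation=cv2.INTER_CUBIC))
E
```

```text
(no output)
```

View pics/b1.png

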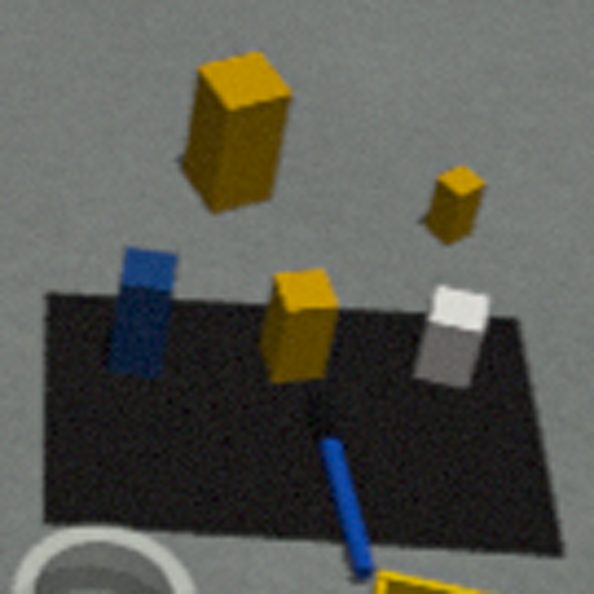

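View pics/b2.png

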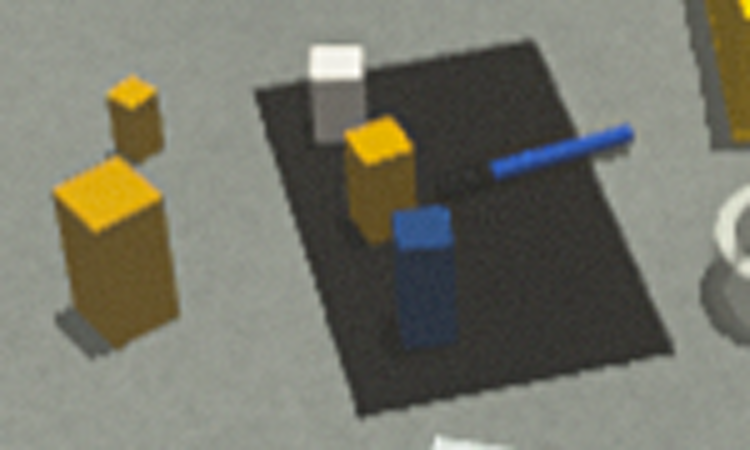

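View pics/b3.png

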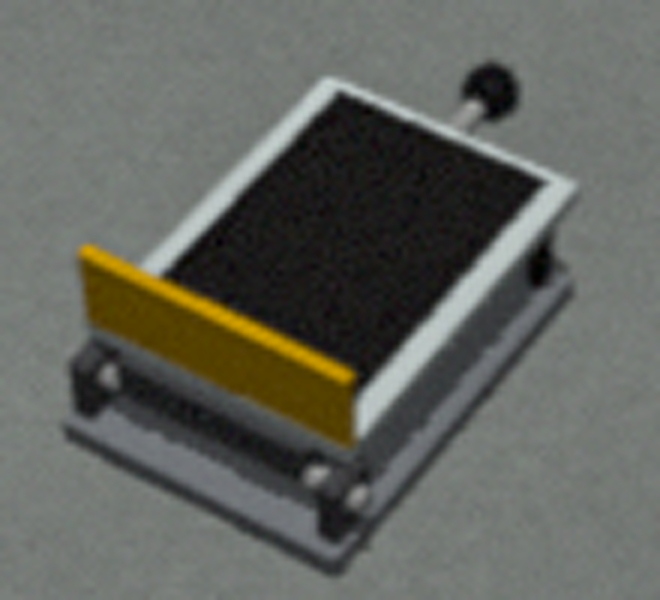

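View pics/b4.png

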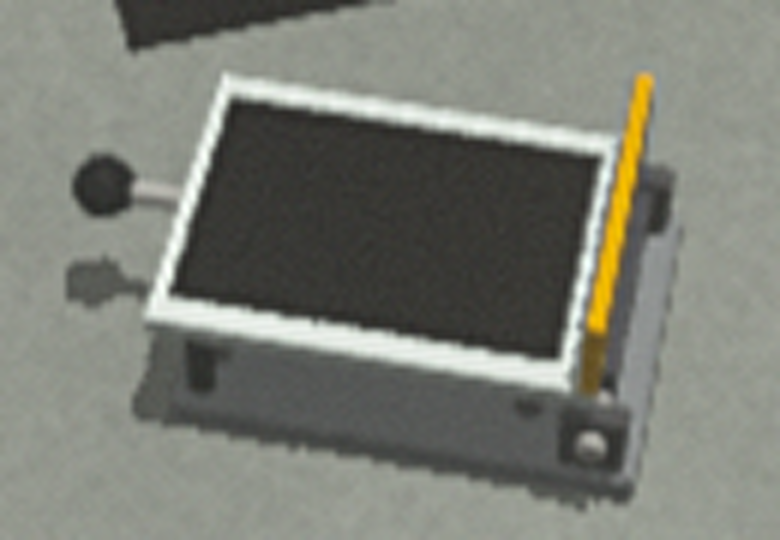

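Both crops show the middle yellow block standing on the mat between blue and white, with the larger and smaller yellow blocks off the mat. Next I triangulate.

```bash
cat > h.py <<'E'
import cv2, numpy as np
from scipy.optimize import least_squares
def K(c):
    f=200/np.tan(np.radians(c['vertical_fov']/2)); return np.array([[f,0,c['cx']],[0,f,c['cy']],[0,0,1.]])
def P(c): 
    return K(c)@np.c_[cv2.Rodrigues(c['rvec'])[0],c['tvec']]
def tri(obs):  # list of (calib,px)
    A=[]
    for c,(u,v) in obs:
        p=P(c); A+= [u*p[2]-p[0], v*p[2]-p[1]]
    A=np.array(A); x=np.linalg.lstsq(A[:,:3],-A[:,3],rcond=None)[0]
    r=[np.linalg.norm(proj(c,x)-np.array(px)) for c,px in obs]
    return x,np.round(r,2)
def proj(c,x):
    q=P(c)@np.append(x,1); return q[:2]/q[2]
def ray(c,px,z):
    p=P(c);u,v=px
    A=np.array([u*p[2]-p[0], v*p[2]-p[1]])
    return np.append(np.linalg.solve(A[:,:2],-A[:,3]-A[:,2]*z),z)
def crop(px,s,o): return tuple((np.array(px)+.5)/s-.5+np.array(o))
E
python3 - <<'E'
from h import *
from plant import robot
np.set_printoptions(precision=4,suppress=True)
S=robot.get_calibration("scene");D=robot.get_calibration("side")
b1=lambda p:crop(p,4.4,(375,140)); b2=lambda p:crop(p,5,(220,95)); b3=lambda p:crop(p,6,(260,165)); b4=lambda p:crop(p,6,(270,170))
T={'knob':(b3((490,93)),b4((104,184))),
'pf+y':(b3((578,185)),b4((225,77))),'pf-y':(b3((330,80)),b4((150,318))),'pb-y':(b3((150,273)),b4((568,388))),'pb+y':(b3((358,434)),b4((612,138))),
'Y1':(b1((275,272)),b2((345,130))),
'Ytop':(b1(np.mean([(275,272),(322,268),(338,303),(286,311)],0)),b2(np.mean([(345,130),(392,117),(414,150),(364,163)],0))),
'Big':(b1(np.mean([(197,70),(262,53),(293,95),(222,110)],0)),b2(np.mean([(55,193),(118,157),(161,200),(97,231)],0))),
'Blue':(b1(np.mean([(125,248),(178,254),(174,288),(120,282)],0)),b2(np.mean([(393,213),(447,207),(453,243),(397,248)],0))),
'White':(b1(np.mean([(438,286),(490,293),(481,330),(430,322)],0)),b2(np.mean([(310,47),(362,45),(365,78),(312,80)],0))),
'tape':((398,273),(379,144)),
'label':((243,152),(270,318)),
}
for k,(s,d) in T.items(): print(k,*tri([(S,s),(D,d)]))
z=0.07
print('Y scene',*[ray(S,b1(p),z)[:2] for p in [(275,272),(322,268),(338,303),(286,311)]])
print('Y side',*[ray(D,b2(p),z)[:2] for p in [(345,130),(392,117),(414,150),(364,163)]])
E
```

```text
knob [ 0.4743 -0.0215  0.0586] [0.36 0.39]
pf+y [0.529  0.0342 0.0629] [0.81 0.83]
pf-y [ 0.4903 -0.0971  0.0614] [0.83 0.96]
pb-y [ 0.6498 -0.14    0.067 ] [5.37 5.84]
pb+y [ 0.6964 -0.0174  0.0627] [0.16 0.15]
Y1 [0.4952 0.256  0.0791] [3.45 3.15]
Ytop [0.508  0.27   0.0695] [0.66 0.6 ]
Big [0.3535 0.2078 0.0923] [0.51 0.52]
Blue [0.5295 0.1776 0.0827] [0.69 0.65]
White [0.4853 0.3619 0.0554] [0.78 0.68]
tape [0.7447 0.1907 0.0436] [2.38 1.98]
label [ 0.4266 -0.3475  0.0516] [0.69 0.97]
Y scene [0.4972 0.2516] [0.4861 0.2785] [0.5133 0.2912] [0.5283 0.2623]
Y side [0.4895 0.2779] [0.5178 0.2875] [0.5294 0.2568] [0.4996 0.2476]
```

```bash
cat >> h.py <<'E'
from scipy.spatial.transform import Rotation as Ro
np.set_printoptions(precision=4,suppress=True)
def rotm(psi,t,flip):
    """tool z forward(psi)/down, tilt t from vertical (deg)"""
    psi,t=np.radians([psi,t]); f=np.array([np.cos(psi),np.sin(psi),0])
    z=f*np.sin(t)+np.array([0,0,-np.cos(t)]); y=np.array([-f[1],f[0],0])*(-1 if flip else 1)
    return np.c_[np.cross(y,z),y,z]
def pose(gp,psi,t,flip,reach=.054):
    R=rotm(psi,t,flip); return np.asarray(gp)-reach*R[:,2], Ro.from_matrix(R).as_euler('xyz',degrees=True)
E
python3 - <<'E'
from h import *
from plant import robot
o=robot.observe(); w=robot.get_calibration("wrist")
Rw=cv2.Rodrigues(w['rvec'])[0]; C=-Rw.T@w['tvec']
Rt=Ro.from_euler('xyz',o['tcp_rot'],degrees=True).as_matrix()
print('cam in tool',Rt.T@(C-o['tool_pos']),'optical axis in tool',Rt.T@Rw[2],'cam x',Rt.T@Rw[0])
hinge=np.array([.690,-.0865,.035]);ex=np.array([.957,-.289,0]);ez=np.array([0,0,1])
kn=lambda th: hinge+ex*(-.225*np.cos(th)+.024*np.sin(th))+ez*(.225*np.sin(th)+.024*np.cos(th))
for fl in (0,1):
    print('flip',fl)
    for n,g,psi,t in [('k0',kn(0),-16.8,0),('k0t',kn(0),-16.8,20),('k.8',kn(.8),-16.8,0),('k.8t',kn(.8),-16.8,20),('k.35',kn(.35),-16.8,10),
      ('Y',[.508,.27,.05],19,35),('Yhi',[.508,.27,.2],19,35),('P',[.567,-.0495,.064],-16.8,35),('Ppre',[.467,-.0195,.12],-16.8,35),
      ('lookY',[.44,.24,.16],19,10),('lookT',[.46,-.02,.2],-16.8,10)]:
        p,r=pose(g,psi,t,fl); print(n,p,r,robot.ik(p,r))
E
```

```text
cam in tool [ 0.0796  0.0007 -0.0708] optical axis in tool [-0.3061  0.0002  0.952 ] cam x [ 0.0001  1.     -0.0002]
flip 0
k0 [ 0.4747 -0.0215  0.113 ] [-180.     0.   163.2] [-18.4183 -13.1314 -32.7731  70.3583  -0.      -1.6183]
k0t [ 0.457  -0.0161  0.1097] [-180.    20.   163.2] [-18.8568 -44.1732 -57.3514  56.8337   0.7034  -1.9329]
k.8 [ 0.5565 -0.0462  0.2671] [-180.     0.   163.2] [-18.1642  -1.5704  -5.9579  85.6125  -0.      -1.3642]
k.8t [ 0.5388 -0.0408  0.2639] [-180.    20.   163.2] [-18.4624 -27.2683 -30.4303  66.8458   0.5685  -1.5622]
k.35 [ 0.4866 -0.0251  0.1879] [-180.    10.   163.2] [-18.5224 -25.456  -35.2708  70.1896   0.2991  -1.6963]
Y [0.4787 0.2599 0.0942] [-180.   35. -161.] [ 13.3108 -39.3927 -60.9325  33.5931   3.2596  -4.6653]
Yhi [0.4787 0.2599 0.2442] [-180.   35. -161.] [ 13.3108 -44.7835 -48.319   51.5974   3.2596  -4.6653]
P [ 0.5373 -0.0405  0.1082] [-180.    35.   163.2] [-18.7167 -41.8707 -60.8981  35.9877   1.0992  -1.5702]
Ppre [ 0.4373 -0.0105  0.1642] [-180.    35.   163.2] None
lookY [0.4311 0.2369 0.2132] [-180.   10. -161.] [ 13.0136 -
[... 561 characters left out ...]
6.8458   0.5685 178.4378]
k.35 [ 0.4866 -0.0251  0.1879] [180.  -10.  -16.8] [-18.5224 -25.456  -35.2708  70.1896   0.2991 178.3037]
Y [0.4787 0.2599 0.0942] [180. -35.  19.] [ 13.3108 -39.3927 -60.9325  33.5931   3.2596 175.3347]
Yhi [0.4787 0.2599 0.2442] [180. -35.  19.] [ 13.3108 -44.7835 -48.319   51.5974   3.2596 175.3347]
P [ 0.5373 -0.0405  0.1082] [180.  -35.  -16.8] [-18.7167 -41.8707 -60.8981  35.9877   1.0992 178.4298]
Ppre [ 0.4373 -0.0105  0.1642] [180.  -35.  -16.8] None
lookY [0.4311 0.2369 0.2132] [180. -10.  19.] [ 13.0136 -24.9439 -32.2592  72.7382   1.0377 174.1039]
lookT [ 0.451  -0.0173  0.2532] [180.  -10.  -16.8] [-19.0946 -32.9391 -33.744   79.2029   0.3983 177.7403]
```

```bash
python3 - <<'E'
from h import *
from plant import robot
p,r=pose([.44,.24,.16],19,10,0); robot.move_pose(p,r); robot.set_gripper(.06)
import pickle
def snap(n):
    c=robot.get_calibration("wrist"); cv2.imwrite(f"pics/{n}.png",robot.grab_frame("wrist")); pickle.dump(c,open(f"pics/{n}.pkl","wb"))
robot.pause(.2); snap("c_Y")
p,r=pose([.46,-.02,.2],-16.8,10,0); robot.move_pose(p,r); robot.pause(.2); snap("c_T")
print(robot.observe()['time'])
E
```

```text
3.7583
```

View pics/c_Y.png

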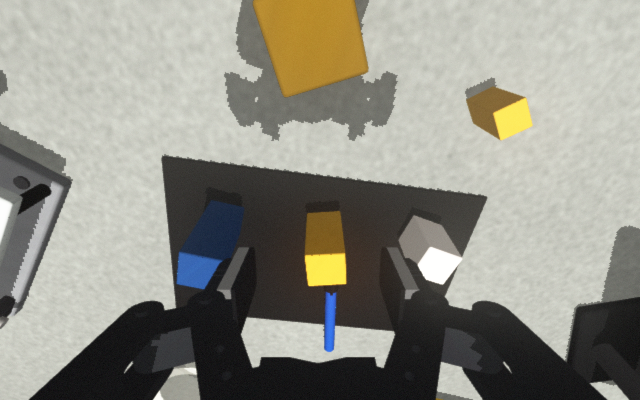

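View pics/c_T.png

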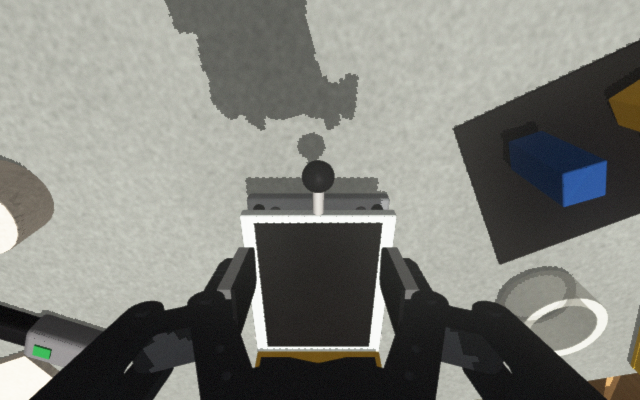

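c_Y shows the middle yellow block with its top at about (326,270), between blue and white. c_T shows the knob at (318,177) and the plate's front corners at (242,213) and (396,211). I'll fuse all three views.

```bash
python3 - <<'E'
from h import *
import cv2
a=cv2.imread("pics/c_Y.png")[190:300,280:380]; b=cv2.imread("pics/c_T.png")[150:230,230:410]
cv2.imwrite("pics/d1.png",cv2.resize(a,None,fx=5,fy=5,interpolation=cv2.INTER_CUBIC))
cv2.imwrite("pics/d2.png",cv2.resize(b,None,fx=4.4,fy=4.4,interpolation=cv2.INTER_CUBIC))
E
```

```text
(no output)
```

View pics/d1.png

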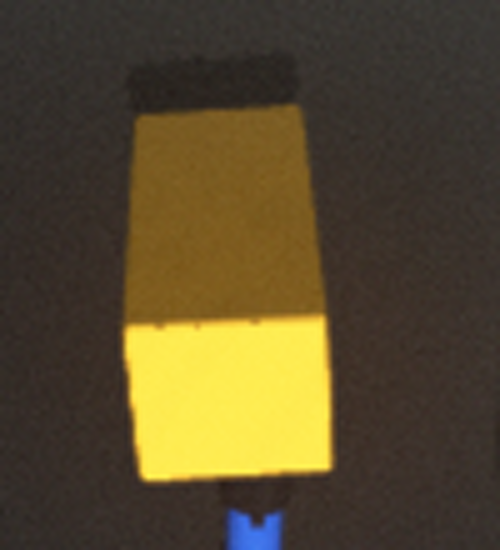

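View pics/d2.png

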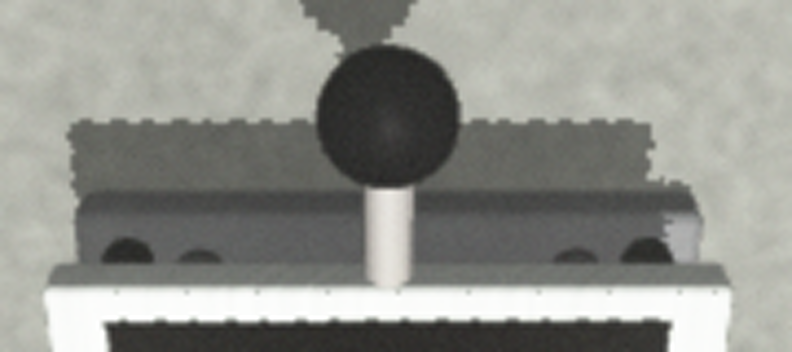

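```bash
python3 - <<'E'
from h import *
from plant import robot
import pickle
S=robot.get_calibration("scene");D=robot.get_calibration("side")
WY=pickle.load(open("pics/c_Y.pkl","rb"));WT=pickle.load(open("pics/c_T.pkl","rb"))
b1=lambda p:crop(p,4.4,(375,140)); b2=lambda p:crop(p,5,(220,95)); b3=lambda p:crop(p,6,(260,165)); b4=lambda p:crop(p,6,(270,170))
d1=lambda p:crop(p,5,(280,190)); d2=lambda p:crop(p,4.4,(230,150))
print('knob',*tri([(S,b3((490,93))),(D,b4((104,184))),(WT,d2((388,116)))]))
A=tri([(S,b3((578,185))),(D,b4((225,77))),(WT,d2((46,288)))]);
# image left in wrist: determine side
L=ray(WT,d2((45,288)),.065);R=ray(WT,d2((730,288)),.065);print('edge L,R',L,R,np.linalg.norm(L-R))
v=(L-R)[:2]; v=v if v[1]>0 else -v
print('yaw',np.degrees(np.arctan2(-v[0],v[1])), 'mid',(L+R)/2)
Y=[(126,325),(327,317),(331,469),(143,480)]
print('Ytop',*tri([(S,b1(np.mean([(275,272),(322,268),(338,303),(286,311)],0))),(D,b2(np.mean([(345,130),(392,117),(414,150),(364,163)],0))),(WY,d1(np.mean(Y,0)))]))
q=np.array([ray(WY,d1(p),.07) for p in Y]);print(q,q.mean(0))
for i in range(4):
    e=q[(i+1)%4]-q[i]; print(np.linalg.norm(e),(np.degrees(np.arctan2(e[1],e[0]))+45)%90-45)
bm=[ray(WY,d1(p),.004) for p in [(137,115),(300,105)]]; print('near bottom edge',bm,np.degrees(np.arctan2(*(bm[1]-bm[0])[:2]))) 
# reach map for placing
hinge=np.array([.690,-.0865,.035])
for t in (28,32,35):
  for h in (.06,.10,.14,.2):
    print(t,h,[ (s, robot.ik(*pose(np.array([.567,-.0495,h])-s*np.array([.957,-.289,0]),-16.8,t,0)) is not None) for s in (0,.04,.07,.1,.13)])
E
```

```text
knob [ 0.4737 -0.0215  0.0581] [0.33 0.49 1.59]
edge L,R [ 0.4858 -0.0979  0.065 ] [0.5255 0.0345 0.065 ] 0.13814655149987376
yaw -16.67998148516169 mid [ 0.5056 -0.0317  0.065 ]
Ytop [0.5075 0.2706 0.0688] [0.64 0.68 1.97]
[[0.4966 0.2505 0.07  ]
 [0.485  0.2794 0.07  ]
 [0.5137 0.2913 0.07  ]
 [0.526  0.263  0.07  ]] [0.5053 0.2711 0.07  ]
0.03120749215898875 21.857569652790772
0.031128094375934293 22.504682204497
0.03095101122864778 23.440251132039734
0.031986966536306914 22.967927266009468
near bottom edge [array([0.4979, 0.2507, 0.004 ]), array([0.4856, 0.2795, 0.004 ])] -23.082361192804033
28 0.06 [(0, True), (0.04, True), (0.07, False), (0.1, False), (0.13, False)]
28 0.1 [(0, True), (0.04, True), (0.07, False), (0.1, False), (0.13, False)]
28 0.14 [(0, True), (0.04, True), (0.07, False), (0.1, False), (0.13, False)]
28 0.2 [(0, True), (0.04, True), (0.07, False), (0.1, False), (0.13, False)]
32 0.06 [(0, True), (0.04, False), (0.07, False), (0.1, False), (0.13, False)]
32 0.1 [(0, True), (0.04, False), (0.07, False), (0.1, False), (0.13, False)]
32 0.14 [(0, True), (0.04, False), (0.07, False), (0.1, False), (0.13, False)]
32 0.2 [(0, True), (0.04, False), (0.07, False), (0.1, False), (0.13, False)]
35 0.06 [(0, True), (0.04, False), (0.07, False), (0.1, False), (0.13, False)]
35 0.1 [(0, True), (0.04, False), (0.07, False), (0.1, False), (0.13, False)]
35 0.14 [(0, True), (0.04, False), (0.07, False), (0.1, False), (0.13, False)]
35 0.2 [(0, True), (0.04, False), (0.07, False), (0.1, False), (0.13, False)]
```

```bash
cat >> h.py <<'E'
YAW=-16.7
ex=np.array([np.cos(np.radians(YAW)),np.sin(np.radians(YAW)),0]); ey=np.array([-ex[1],ex[0],0]); ez=np.array([0,0,1.])
K0=np.array([.4735,-.0213,.0585])
hinge=K0+.225*ex; hinge[2]=.035
pad=hinge-.128*ex; pad[2]=.018
def kn(th): return hinge+ex*(-.225*np.cos(th)+.024*np.sin(th))+ez*(.225*np.sin(th)+.024*np.cos(th))
def st(robot,n=''):
    o=robot.observe(); print(n,round(o['time'],2),o['tool_pos'],o['tcp_rot'],'F',o['ft_force'],'w',round(o['gripper_width'],4))
E
python3 - <<'E'
from h import *
from plant import robot
up=np.array([0,0,.003])
p,r=pose(kn(0)+up+[0,0,.07],YAW,0,0); robot.move_pose(p,r)
p,r=pose(kn(0)+up,YAW,0,0); print(robot.line_to(p,vel=.08,guard=15)); st(robot,'at knob')
robot.set_gripper(0.0); st(robot,'gripped')
for th in (.05,.12):
    p,_=pose(kn(th)+up,YAW,0,0); robot.line_to(p,vel=.06); st(robot,th)
cv2.imwrite("pics/e_side.png",robot.grab_frame("side")[130:280,220:420].repeat(3,0).repeat(3,1))
E
```

```text
False
at knob 5.27 [ 0.4738 -0.0214  0.1165] [-179.9997    0.0446  163.2982] F [-0.2485  0.5049  0.8646] w 0.06
gripped 5.68 [ 0.4735 -0.0225  0.1169] [-179.8131    0.0399  163.2576] F [-4.5807 -6.9036  5.3439] w 0.0251
0.05 6.03 [ 0.4748 -0.0229  0.1275] [-179.822     0.0175  163.2465] F [-0.7292 -6.8116 -2.3137] w 0.0251
0.12 6.44 [ 0.4776 -0.0237  0.1429] [-179.836     0.0037  163.2381] F [-1.2531 -8.4338 -2.5116] w 0.0247
```

View pics/e_side.png

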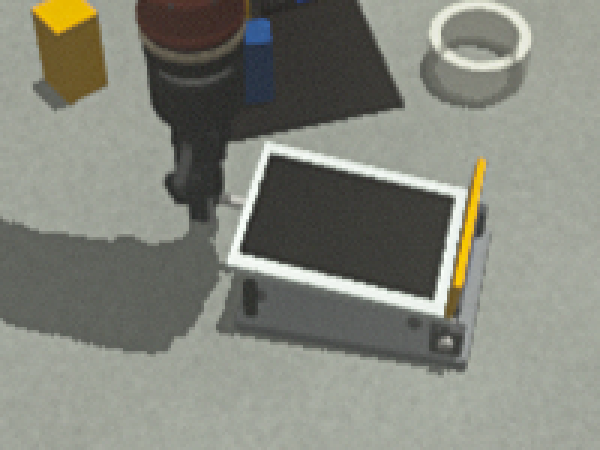

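```bash
python3 - <<'E'
from h import *
from plant import robot
up=np.array([0,0,.003])-.0015*ey
w0=.0247
for th in (.22,.32,.42,.52,.62,.72,.8,.86):
    p,_=pose(kn(th)+up,YAW,0,0); robot.line_to(p,vel=.08); st(robot,th)
    if robot.observe()['gripper_width']<.018: print('LOST'); break
cv2.imwrite("pics/f_side.png",robot.grab_frame("side")[80:280,220:420].repeat(3,0).repeat(3,1))
E
```

```text
0.22 6.92 [ 0.4835 -0.0258  0.1648] [-179.9982    0.0381  163.3154] F [ 1.642  -0.2964 -2.2388] w 0.0248
0.32 7.36 [ 0.4918 -0.0283  0.1859] [179.997    0.0778 163.3104] F [ 4.2001 -0.0472 -3.6792] w 0.0245
0.42 7.79 [ 0.5018 -0.0313  0.2058] [179.9898   0.0904 163.3045] F [ 7.1728 -0.6589 -5.7318] w 0.0249
0.52 8.22 [ 0.5136 -0.0348  0.2248] [179.9744   0.0721 163.2557] F [ 5.5443 -0.1654 -6.3109] w 0.0245
0.62 8.66 [ 0.5277 -0.0391  0.2421] [179.9816   0.1323 163.2743] F [ 10.8884  -1.4723 -10.1791] w 0.0246
0.72 9.09 [ 0.543  -0.0436  0.2575] [179.9719   0.1213 163.3286] F [ 13.8241  -2.2894 -15.7708] w 0.0245
0.8 9.47 [ 0.5562 -0.0476  0.2686] [179.966    0.071  163.3209] F [ 15.5428  -1.6324 -19.2388] w 0.0242
0.86 9.78 [ 0.5672 -0.0509  0.2756] [179.9621   0.0949 163.2871] F [ 19.8835  -3.2148 -26.1595] w 0.0214
```

View pics/f_side.png

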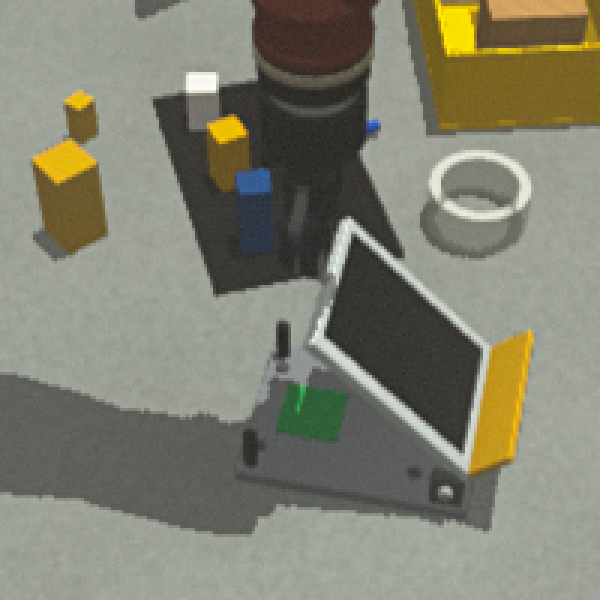

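The plate is up at about 0.8 rad and the green pad is visible (side crop (313,413)). There are also two black posts at the base's front corners, at crop (283,340) and (250,448). I'll release, then check that the plate stays.

```bash
python3 - <<'E'
from h import *
from plant import robot
up=np.array([0,0,.003])-.0015*ey
p,_=pose(kn(.84)+up,YAW,0,0); robot.line_to(p,vel=.05); st(robot)
robot.set_gripper(.06); st(robot,'open')
robot.line_to(p+[0,0,.08],vel=.15)
p,r=pose([.44,.20,.25],10,10,0); robot.move_pose(p,r)
st(robot)
for n in("scene","side"): cv2.imwrite(f"pics/g_{n}.png",robot.grab_frame(n))
a=cv2.imread("pics/g_scene.png")[150:265,260:370];cv2.imwrite("pics/g1.png",cv2.resize(a,None,fx=5,fy=5,interpolation=cv2.INTER_CUBIC))
a=cv2.imread("pics/g_side.png")[140:260,270:400];cv2.imwrite("pics/g2.png",cv2.resize(a,None,fx=5,fy=5,interpolation=cv2.INTER_CUBIC))
E
```

```text
10.08 [ 0.5633 -0.0498  0.2725] [179.9627   0.0764 163.2892] F [ 22.4122  -2.4931 -29.3083] w 0.0208
open 10.54 [ 0.5619 -0.0494  0.2761] [-179.9947    0.03    163.2996] F [-0.9688  0.9846  1.2157] w 0.0599
 12.32 [0.4314 0.1978 0.3033] [-179.983    10.0036 -170.0741] F [-0.5716  0.436   0.5178] w 0.06
```

View pics/g1.png

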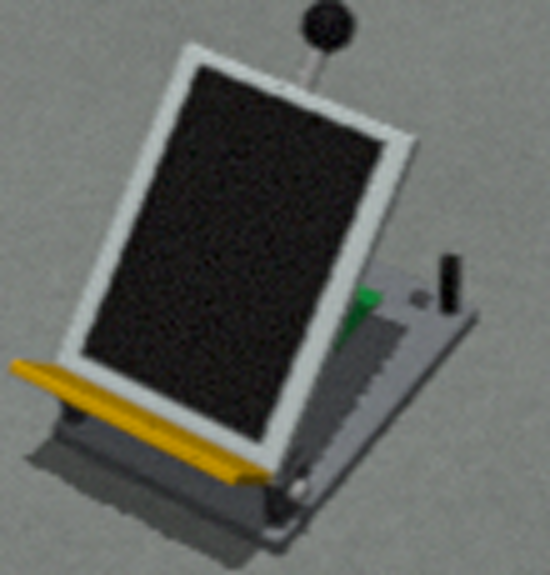

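View pics/g2.png

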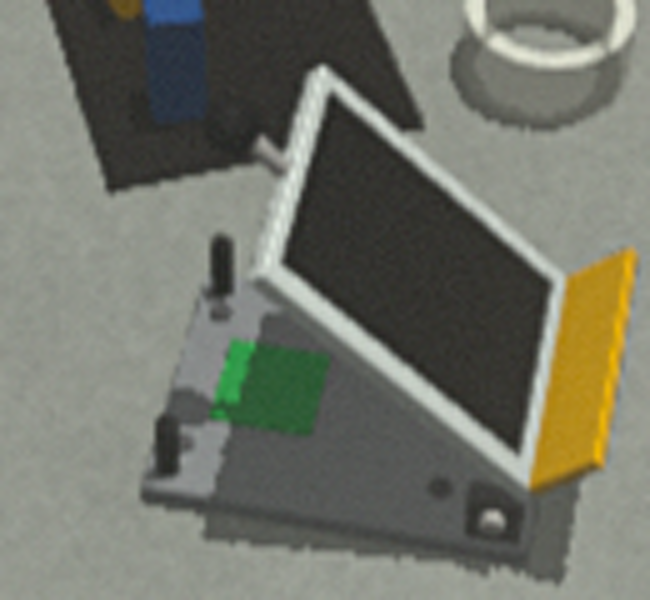

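The plate stays up by itself. Next: measure the knob (scene crop (329,25)), the pad (side crop corners (232,340) to (310,435)) and the posts.

```bash
python3 - <<'E'
from h import *
from plant import robot
S=robot.get_calibration("scene");D=robot.get_calibration("side")
g1=lambda p:crop(p,5,(260,150)); g2=lambda p:crop(p,5,(270,140))
def loc(x): d=x-hinge; return np.array([d@ex,d@ey,x[2]])
k,_=tri([(S,g1((329,25))),(D,g2((232,130)))]); print('knob',k,_,loc(k), 'theta',np.arctan2(k[2]-.035,-loc(k)[0])-np.arctan2(.024,.225))
q=np.array([ray(D,g2(p),.018) for p in [(232,340),(330,352),(310,435),(212,418)]]); print('pad',q.mean(0),loc(q.mean(0)),'pred',pad)
print([loc(x) for x in q])
t,_=tri([(S,g1((450,256))),(D,g2((222,237)))]); print('post top',t,_,loc(t))
print('pad corner tri',*tri([(S,g1((381,293))),(D,g2((232,340)))]))
for t in (25,28,30):
  for h in (.064,.111):
    print(t,h,[(s,robot.ik(*pose(np.r_[pad[:2],h]-s*ex,YAW,t,0)) is not None) for s in (0,.02,.03,.04,.05,.06)])
for t in (25,28,30):
  print([robot.ik(*pose([.506,.271,h],22.6,t,0)) is not None for h in (.05,.1,.15,.2)])
E
```

```text
knob [ 0.5488 -0.045   0.2059] [1.05 1.15] [-0.1461 -0.001   0.2059] theta 0.7574716993416829
pad [ 0.5684 -0.0521  0.018 ] [-0.1253 -0.0022  0.018 ] pred [ 0.5664 -0.0492  0.018 ]
[array([-0.1522,  0.0237,  0.018 ]), array([-0.0996,  0.0267,  0.018 ]), array([-0.0988, -0.0297,  0.018 ]), array([-0.1507, -0.0296,  0.018 ])]
post top [0.5469 0.0216 0.0565] [0.6  0.61] [-0.167   0.0621  0.0565]
pad corner tri [ 0.5488 -0.0175  0.018 ] [0.72 0.76]
25 0.064 [(0, True), (0.02, True), (0.03, True), (0.04, True), (0.05, True), (0.06, True)]
25 0.111 [(0, True), (0.02, True), (0.03, True), (0.04, True), (0.05, True), (0.06, True)]
28 0.064 [(0, True), (0.02, True), (0.03, True), (0.04, True), (0.05, True), (0.06, False)]
28 0.111 [(0, True), (0.02, True), (0.03, True), (0.04, True), (0.05, True), (0.06, False)]
30 0.064 [(0, True), (0.02, True), (0.03, True), (0.04, True), (0.05, False), (0.06, False)]
30 0.111 [(0, True), (0.02, True), (0.03, True), (0.04, True), (0.05, False), (0.06, False)]
[True, True, True, True]
[True, True, True, True]
[True, True, True, True]
```

Release slid the ball in the pads, so θ is about 0.757: it holds, but the hand would clear the knob only narrowly. I'll regrip deeper and raise it to about 0.88, after a wrist check of the ball position.

```bash
python3 - <<'E'
from h import *
from plant import robot
import pickle
k=np.array([.5488,-.045,.206])
p,r=pose(k+[0,0,.07],YAW,0,0); robot.move_pose(p,r); robot.pause(.2)
c=robot.get_calibration("wrist"); im=robot.grab_frame("wrist"); cv2.imwrite("pics/h.png",im); pickle.dump(c,open("pics/h.pkl","wb"))
print(proj(c,k)); st(robot)
E
```

```text
[314.5559 221.7371]
 13.72 [ 0.5486 -0.0438  0.3304] [179.9963   0.0383 163.4084] F [-0.5693 -0.0131  0.9835] w 0.0603
```

View pics/h.png

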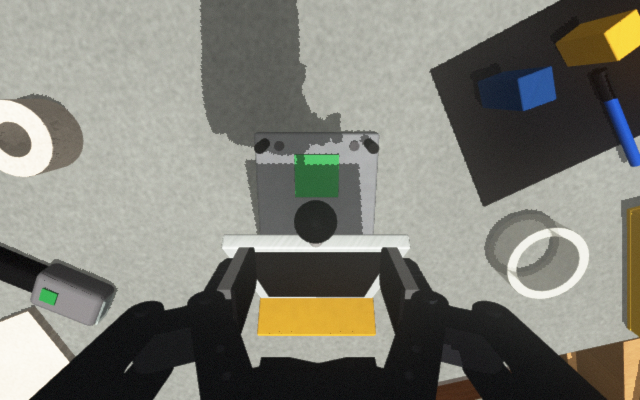

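The wrist view shows the knob at (316,221), as predicted, and the pad spanning (295–339,154–197).

```bash
python3 - <<'E'
from h import *
from plant import robot
import pickle
c=pickle.load(open("pics/h.pkl","rb"))
q=np.array([ray(c,p,.018) for p in [(295,154),(338.5,154),(339,197),(295,197)]]);d=q.mean(0)-hinge;print('pad wrist',q.mean(0),d@ex,d@ey)
k=np.array([.5488,-.0455,.206])
dn=np.array([0,0,-.005])
p,r=pose(k+dn,YAW,0,0); print(robot.line_to(p,vel=.08,guard=12)); st(robot)
robot.set_gripper(0.); st(robot,'grip')
for th in (.78,.81,.84,.87,.89):
    p,_=pose(k+dn+kn(th)-kn(.757),YAW,0,0); robot.line_to(p,vel=.04); st(robot,th)
    o=robot.observe()
    if np.linalg.norm(o['ft_force'])>30 or o['gripper_width']<.02: print('stop');break
cv2.imwrite("pics/i_side.png",robot.grab_frame("side")[80:280,220:420].repeat(3,0).repeat(3,1))
E
```

```text
pad wrist [ 0.5651 -0.0486  0.018 ] -0.12939173014580255 0.00018840329557761465
False
 14.81 [ 0.5491 -0.0456  0.2557] [-179.9989    0.0582  163.3001] F [ 0.22   -1.0111 -0.0637] w 0.0598
grip 15.22 [ 0.5488 -0.0453  0.2554] [179.9834   0.0074 163.3072] F [-1.7861  1.5547  4.39  ] w 0.0256
0.78 15.51 [ 0.5523 -0.0464  0.2584] [179.9835  -0.0644 163.3097] F [-4.1855  3.0799  4.1613] w 0.0254
0.81 15.82 [ 0.5574 -0.0479  0.2627] [179.9861  -0.0608 163.3101] F [-3.1926  3.512   4.6422] w 0.0252
0.84 16.14 [ 0.5626 -0.0495  0.2666] [179.9817  -0.0709 163.3096] F [-4.5415  2.8634  3.9525] w 0.0253
0.87 16.46 [ 0.5679 -0.051   0.2705] [179.9827  -0.0784 163.3129] F [-4.0118  2.204   3.8616] w 0.0257
0.89 16.73 [ 0.5715 -0.0521  0.2727] [179.9844  -0.0816 163.3031] F [-3.3926  3.1003  2.8949] w 0.0253
```

View pics/i_side.png

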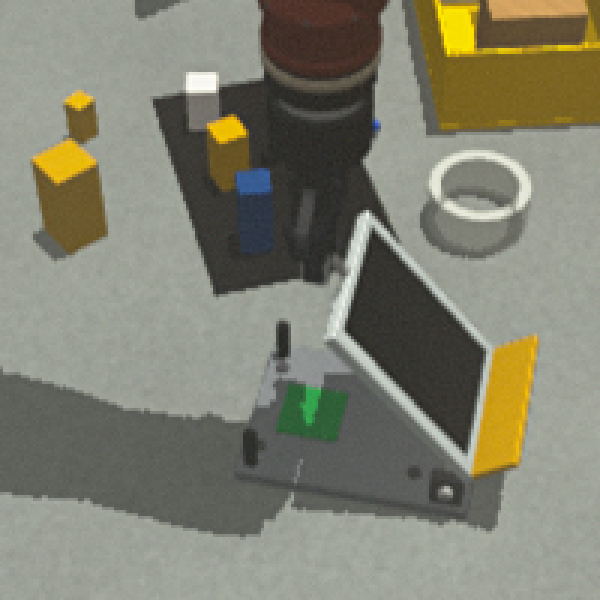

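```bash
python3 - <<'E'
from h import *
from plant import robot
robot.set_gripper(.06); st(robot,'open')
p=robot.observe()['tool_pos']; robot.line_to(p+[0,0,.07],vel=.15)
B=np.array([.506,.271,.046])
p,r=pose(B+[0,0,.12],22.6,30,0); print(robot.ik(p,r)); robot.move_pose(p,r); robot.pause(.15); st(robot,'above')
cv2.imwrite("pics/j_side.png",robot.grab_frame("side")[60:280,220:420].repeat(2.7//1,0).repeat(2.7//1,1))
cv2.imwrite("pics/j_w.png",robot.grab_frame("wrist"))
print(proj(robot.get_calibration("wrist"),[.506,.271,.07]))
E
```

```text
open 17.2 [ 0.572  -0.0525  0.273 ] [-179.9939    0.0173  163.2959] F [ 0.1131 -0.1946  0.1577] w 0.06
[ 12.5686 -37.9779 -45.699   52.6596   4.9964  -8.7096]
above 19.29 [0.482  0.26   0.2135] [-179.9899   30.0249 -157.4913] F [-0.2026  0.1718 -0.8229] w 0.0595
[316.6024 141.8713]
```

View pics/j_w.png

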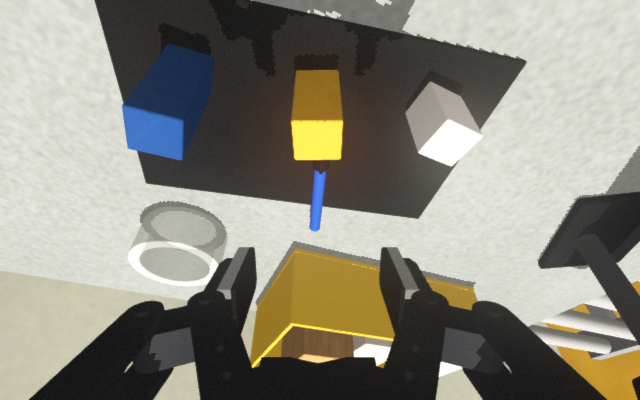

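View pics/j_side.png

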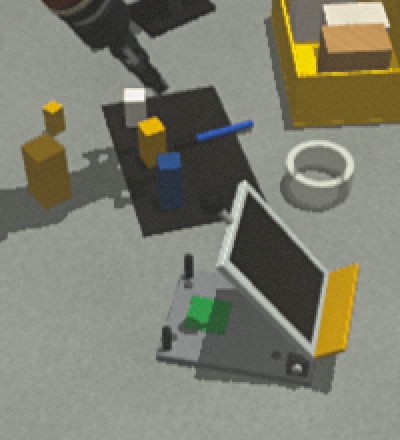

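The block top is at (317,140), as predicted, with the fingers centred on it. The plate stays up. Descending to grasp.

```bash
python3 - <<'E'
from h import *
from plant import robot
B=np.array([.506,.271,.046])
p,r=pose(B,22.6,30,0); print(robot.line_to(p,vel=.09,guard=12)); st(robot)
robot.set_gripper(0.); robot.pause(.1); st(robot,'grip')
cv2.imwrite("pics/k_w.png",robot.grab_frame("wrist"))
robot.line_to(p+[0,0,.02],vel=.06); robot.line_to(p+[0,0,.13],vel=.15); robot.pause(.1); st(robot,'up')
cv2.imwrite("pics/k_s.png",robot.grab_frame("side")[20:240,170:430].repeat(3,0).repeat(3,1)); cv2.imwrite("pics/k_w2.png",robot.grab_frame("wrist"))
E
```

```text
False
 20.88 [0.4815 0.2607 0.0936] [-179.9879   30.0641 -157.3912] F [0.0793 0.8188 0.0094] w 0.06
grip 21.33 [0.4814 0.2607 0.0933] [-179.9893   30.0545 -157.3973] F [-2.093  -0.5532  4.7516] w 0.0313
up 22.85 [0.4804 0.2605 0.2209] [ 179.9722   29.8562 -157.4149] F [-0.0561  0.1972 -1.2645] w 0.0313
```

View pics/k_w2.png

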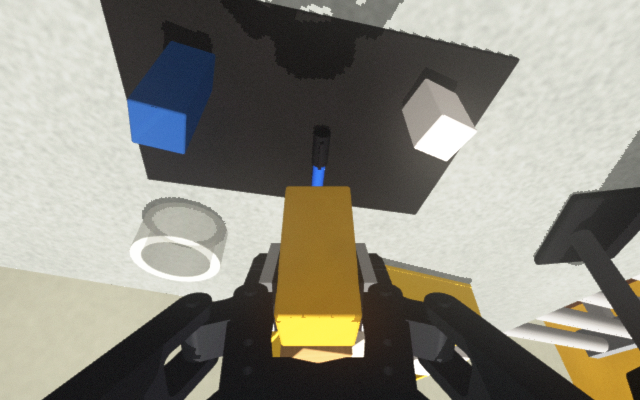

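View pics/k_s.png

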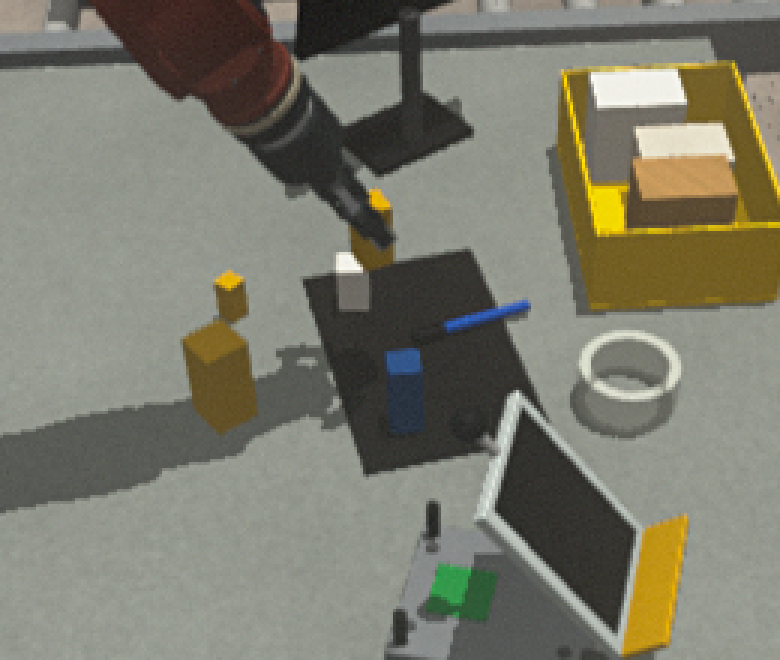

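The block is held (width 0.0313). I'll check its attitude in the hand against a projected model, then carry it.

```bash
python3 - <<'E'
from h import *
from plant import robot
c=robot.get_calibration("wrist"); o=robot.observe()
R=Ro.from_euler('xyz',o['tcp_rot'],degrees=True).as_matrix(); gp=o['tool_pos']+.054*R[:,2]
a=np.radians(22.6);f=np.array([np.cos(a),np.sin(a),0]);l=np.array([-f[1],f[0],0])
und=gp-[0,0,.0425]
for n,h in(('bot',0),('top',.066)):
  for s in(1,-1): print(n,s,'near',proj(c,und-.016*f+s*.016*l+[0,0,h]))
print('gp',gp)
for n,g,psi,t in [('W1',np.r_[pad[:2],.15]-.045*ex+.13*ey,YAW,30),('W2',np.r_[pad[:2],.115]-.04*ex,YAW,30),('P',np.r_[pad[:2],.0605],YAW,30)]:
    print(n,robot.ik(*pose(g,psi,t,0)))
E
```

```text
bot 1 near [346.8798 184.8472]
bot -1 near [282.6316 184.8532]
top 1 near [358.2156 316.1307]
top -1 near [269.2455 316.1472]
gp [0.5055 0.2709 0.1746]
W1 [ -0.0567 -34.824  -45.2729  50.6014  -8.2334  14.5144]
W2 [-18.8462 -47.9845 -56.8853  51.1167   1.0729  -1.8589]
P [-18.6369 -34.6601 -54.7518  39.9225   0.9683  -1.6775]
```

```bash
python3 - <<'E'
from h import *
from plant import robot
p,r=pose(np.r_[pad[:2],.155]-.035*ex+.13*ey,YAW,30,0); robot.move_pose(p,r); st(robot,'W1')
p2,_=pose(np.r_[pad[:2],.115]-.03*ex,YAW,30,0); print(robot.line_to(p2,vel=.12,guard=12)); robot.pause(.1); st(robot,'W2')
cv2.imwrite("pics/l_s.png",robot.grab_frame("side")[80:280,200:430].repeat(3,0).repeat(3,1)); cv2.imwrite("pics/l_w.png",robot.grab_frame("wrist"))
c=robot.get_calibration("wrist");print([proj(c,pad+a*.027*ex+b*.027*ey) for a,b in((-1,-1),(-1,1))])
E
```

```text
W1 23.76 [0.5442 0.0938 0.2017] [179.979   29.9691 163.4235] F [ 0.5708  0.2742 -0.4903] w 0.0314
False
W2 25.14 [ 0.512  -0.0323  0.162 ] [179.9958  30.0111 163.3511] F [ 0.1924  0.1128 -2.0262] w 0.0315
[array([274.6472, 146.1989]), array([356.7495, 146.2455])]
```

View pics/l_s.png

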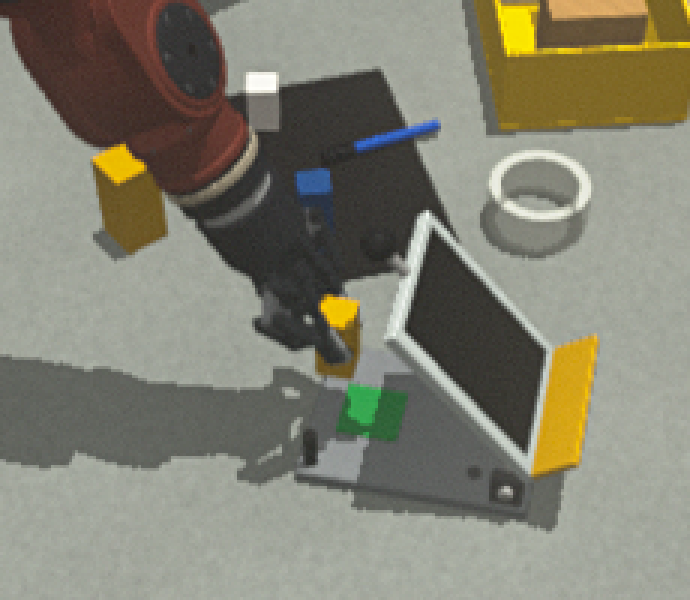

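View pics/l_w.png

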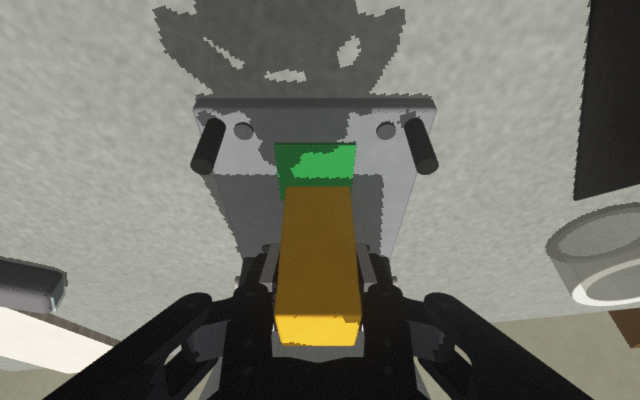

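The pad's near edge is at (276–355,143), 3 px (about 2 mm) nearer the robot than predicted. I'll shift the target by 1.5 mm and place.

```bash
python3 - <<'E'
from h import *
from plant import robot
T=pad-.0015*ex
p,_=pose(np.r_[T[:2],.072],YAW,30,0); print(robot.line_to(p,vel=.08,guard=15)); robot.pause(.1); st(robot,'over')
p,_=pose(np.r_[T[:2],.0575],YAW,30,0); print(robot.line_to(p,vel=.02,guard=6)); st(robot,'down')
cv2.imwrite("pics/m_s.png",robot.grab_frame("side")[80:280,200:430].repeat(3,0).repeat(3,1)); cv2.imwrite("pics/m_w.png",robot.grab_frame("wrist"))
E
```

```text
False
over 26.13 [ 0.5393 -0.041   0.1195] [-179.9993   30.0621  163.3051] F [ 0.0864 -0.21   -2.0478] w 0.0314
True
down 26.71 [ 0.5393 -0.041   0.1074] [179.9998  30.0433 163.3042] F [ 1.9394 -0.0052  2.5457] w 0.0313
```

View pics/m_s.png

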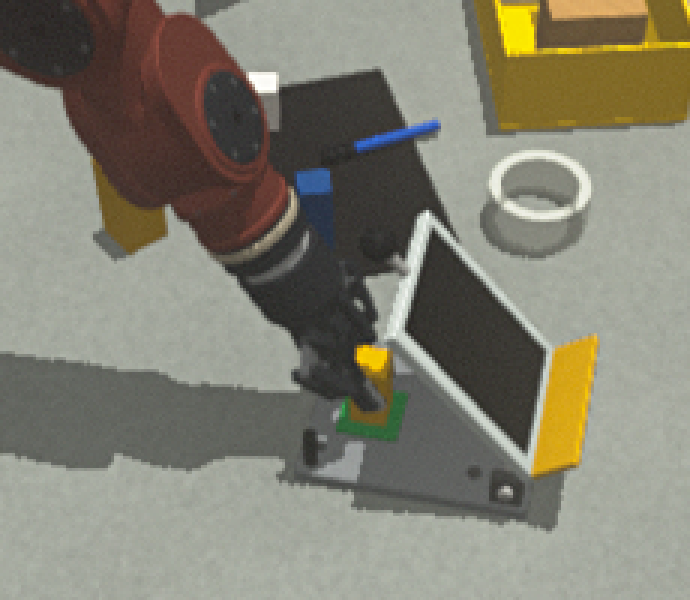

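View pics/m_w.png

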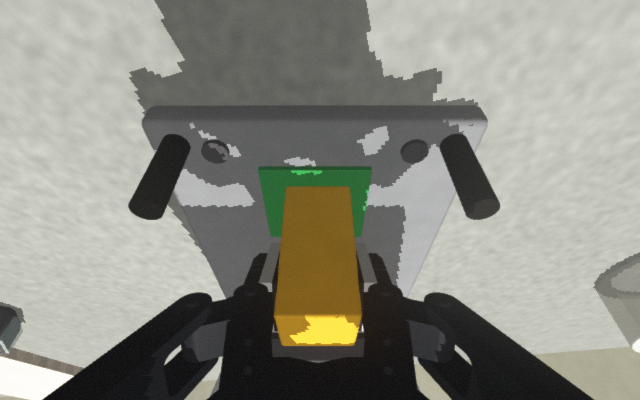

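The block stands on the pad: its near bottom edge (286–350,187) lies inside the pad edge (260–371,168), with margins of 11 mm or more on the sides and front. Releasing.

```bash
python3 - <<'E'
from h import *
from plant import robot
robot.set_gripper(.06); st(robot,'open')
R=rotm(YAW,30,0); p=robot.observe()['tool_pos']
robot.line_to(p-.055*R[:,2],vel=.1,guard=10); st(robot,'back')
robot.pause(.1)
cv2.imwrite("pics/n_w.png",robot.grab_frame("wrist"))
# reduce tilt while drawing back, then up
g=np.r_[pad[:2],.16]-.10*ex
q,r=pose(g,YAW,5,0); print(robot.ik(q,r)); robot.line_to(q,vel=.12,rotation=r); st(robot,'clear')
cv2.imwrite("pics/n_s.png",robot.grab_frame("side")[80:280,200:430].repeat(3,0).repeat(3,1)); cv2.imwrite("pics/n_w2.png",robot.grab_frame("wrist"))
E
```

```text
open 27.2 [ 0.5382 -0.0407  0.1061] [179.9986  29.8648 163.3021] F [-1.001  -0.5759  0.5845] w 0.06
back 27.9 [ 0.5119 -0.0328  0.1533] [-179.9984   29.8955  163.2986] F [ 0.3722 -0.5386  0.0142] w 0.0597
[-18.5575 -23.8125 -30.9148  77.9002   0.1619  -1.8504]
clear 28.84 [ 0.4661 -0.019   0.2129] [179.9957   5.0048 163.3062] F [0.6471 0.0868 0.1807] w 0.0601
```

View pics/n_s.png

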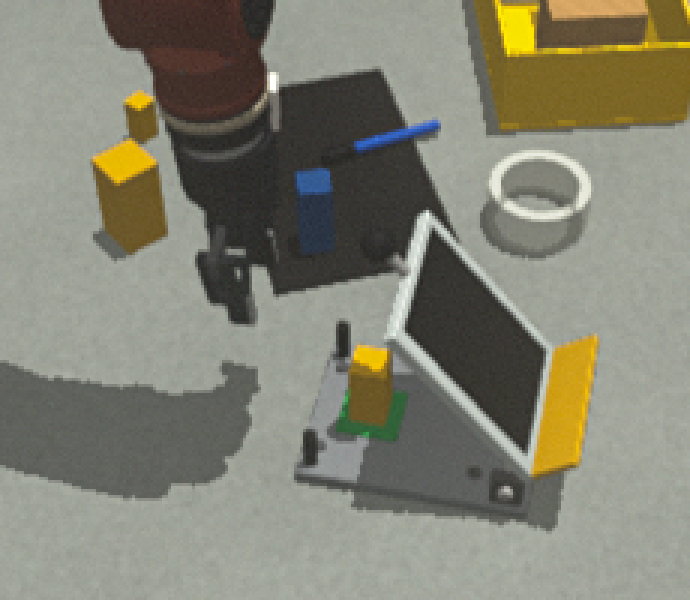

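View pics/n_w2.png

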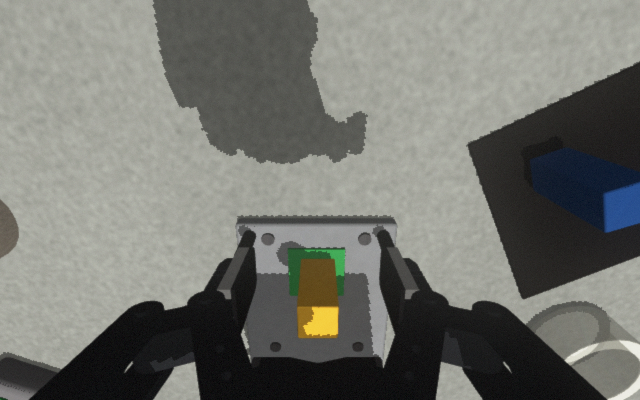

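The block stands upright, alone and wholly on the pad, and the plate is still up. Now regrip the knob at the same place and lower it gently.

```bash
python3 - <<'E'
from h import *
from plant import robot
G=np.array([.572,-.0525,.2733]); _,r=pose([0,0,0],YAW,0,0)
o=robot.observe()['tool_pos']; robot.line_to([o[0],o[1],.34],vel=.15)
robot.line_to(G+[0,0,.067],vel=.12,rotation=r); 
print(robot.line_to(G,vel=.08,guard=10)); st(robot)
robot.set_gripper(0.); st(robot,'grip')
for th in (.8,.7,.6,.5,.43):
    hit=robot.line_to(G+kn(th)-kn(.89),vel=.05,guard=25); st(robot,th)
    if hit: print('HIT'); break
cv2.imwrite("pics/o_s.png",robot.grab_frame("side")[80:280,200:430].repeat(3,0).repeat(3,1))
E
```

```text
False
 31.99 [ 0.5722 -0.0526  0.2739] [-179.9978    0.051   163.2975] F [0.0714 0.55   0.816 ] w 0.0601
grip 32.41 [ 0.5721 -0.0523  0.2739] [179.9749   0.033  163.3078] F [-1.2944  1.7407  5.4445] w 0.0252
0.8 32.97 [ 0.5556 -0.0474  0.2615] [179.9814  -0.0822 163.313 ] F [-4.6527  3.7009  4.6398] w 0.0257
0.7 33.57 [ 0.5395 -0.0426  0.2462] [179.9788  -0.0838 163.3029] F [-2.1977  4.422  -0.0896] w 0.0251
0.6 34.17 [ 0.5248 -0.0382  0.2292] [179.974   -0.0289 163.3076] F [ 3.2121  3.6037 -5.1662] w 0.0253
0.5 34.77 [ 0.5112 -0.0341  0.2111] [179.9824  -0.0758 163.3122] F [ 3.9755  4.1363 -5.1236] w 0.0252
0.43 35.23 [ 0.5028 -0.0316  0.1979] [179.9874  -0.1039 163.2981] F [ 1.8553  4.5711 -4.1403] w 0.0252
```

View pics/o_s.png

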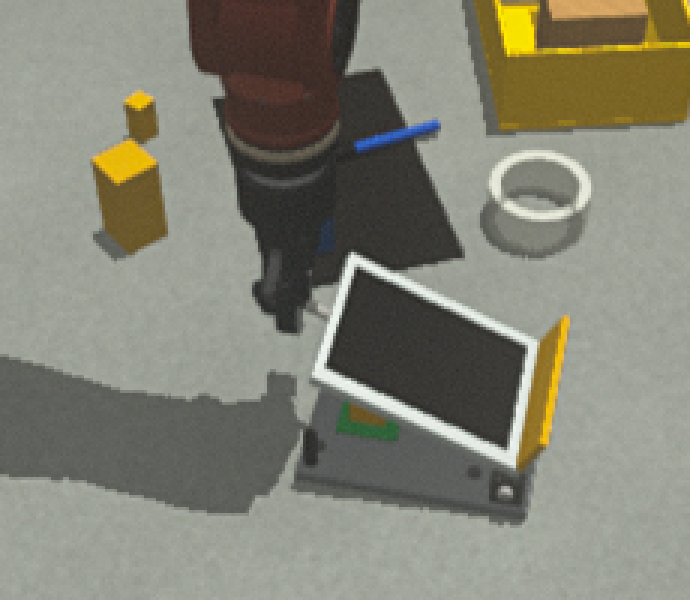

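Lowering is smooth. Now a slow, guarded final approach.

```bash
python3 - <<'E'
from h import *
from plant import robot
G=np.array([.572,-.0525,.2733])
for th in (.41,.39,.375,.36,.35,.34,.33,.32,.31):
    hit=robot.line_to(G+kn(th)-kn(.89),vel=.012,guard=5); st(robot,th)
    if hit or robot.observe()['ft_force'][2]>3: print('HIT'); break
cv2.imwrite("pics/p_s.png",robot.grab_frame("side")[80:280,200:430].repeat(3,0).repeat(3,1))
E
```

```text
0.41 35.51 [ 0.5025 -0.0315  0.1973] [179.9714  -0.0897 163.2964] F [-0.5146  0.5274  0.209 ] w 0.0254
HIT
```

View pics/p_s.png

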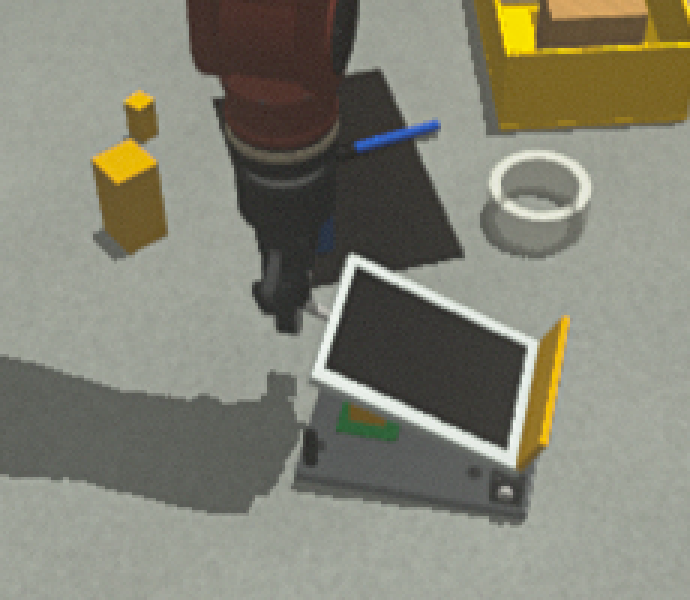

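That was a static-friction false trigger at about θ=0.43. I'll continue with a wider guard and an absolute force check.

```bash
python3 - <<'E'
from h import *
from plant import robot
G=np.array([.572,-.0525,.2733])
for th in (.41,.39,.375,.365,.355,.345,.335,.325,.315,.305):
    hit=robot.line_to(G+kn(th)-kn(.89),vel=.015,guard=12); st(robot,th)
    if hit or robot.observe()['ft_force'][2]>8: print('HIT'); break
cv2.imwrite("pics/q_s.png",robot.grab_frame("side")[80:280,200:430].repeat(3,0).repeat(3,1))
E
```

```text
0.41 35.89 [ 0.501  -0.0312  0.1946] [179.8821  -0.1295 163.3305] F [-0.2314  0.8054 -1.6191] w 0.0252
0.39 36.34 [ 0.4988 -0.0305  0.1907] [179.8841  -0.1402 163.3375] F [-1.4687  1.555  -1.574 ] w 0.0254
0.375 36.72 [ 0.4974 -0.0301  0.1878] [179.8849  -0.1228 163.3336] F [-3.3415  3.3235  0.8221] w 0.0254
0.365 37.02 [ 0.4965 -0.0298  0.186 ] [179.8822  -0.1111 163.3347] F [-3.3258  3.4968 -0.116 ] w 0.025
0.355 37.32 [ 0.4958 -0.0296  0.184 ] [179.883   -0.0686 163.3442] F [-0.9837  2.5259 -0.2199] w 0.0251
0.345 37.52 [ 0.4954 -0.0295  0.1832] [179.8826   0.0098 163.357 ] F [-0.2541  0.4748  4.2007] w 0.0253
HIT
```

View pics/q_s.png

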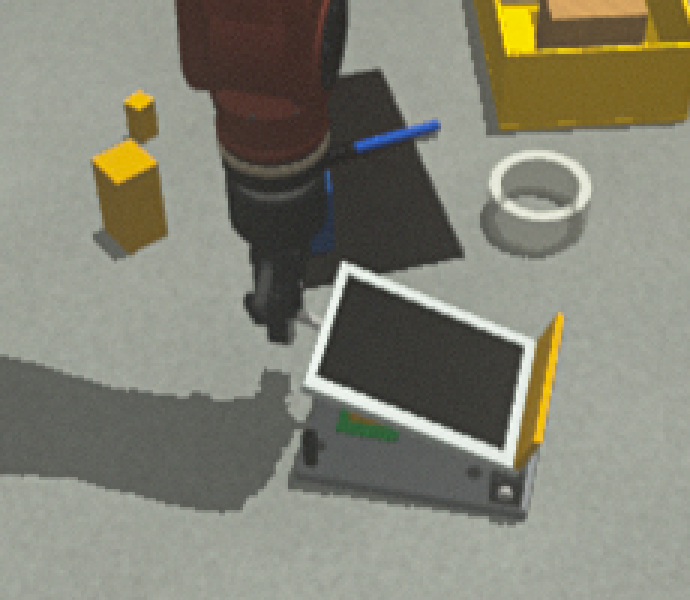

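The force stopped it at a commanded θ of 0.35, where the roller should meet the yellow block. Releasing and checking.

```bash
python3 - <<'E'
from h import *
from plant import robot
robot.set_gripper(.06); st(robot,'open')
p=robot.observe()['tool_pos']; robot.line_to(p+[0,0,.1],vel=.12); robot.pause(.2)
import pickle
c=robot.get_calibration("wrist"); cv2.imwrite("pics/r_w.png",robot.grab_frame("wrist")); pickle.dump(c,open("pics/r.pkl","wb"))
q,r=pose([.40,.12,.30],10,5,0); robot.move_pose(q,r); robot.pause(.3); st(robot)
for n in("scene","side"): cv2.imwrite(f"pics/r_{n}.png",robot.grab_frame(n))
a=cv2.imread("pics/r_scene.png")[150:265,260:370];cv2.imwrite("pics/r1.png",cv2.resize(a,None,fx=5,fy=5,interpolation=cv2.INTER_CUBIC))
a=cv2.imread("pics/r_side.png")[80:260,220:400];cv2.imwrite("pics/r2.png",cv2.resize(a,None,fx=3.3,fy=3.3,interpolation=cv2.INTER_CUBIC))
E
```

```text
open 38.01 [ 0.4946 -0.0289  0.1821] [179.8401  -0.1528 163.3707] F [0.0396 0.7825 0.5091] w 0.0601
 40.33 [0.3958 0.1185 0.3531] [ 179.985     4.9127 -170.1001] F [0.0331 0.4194 0.2806] w 0.0602
```

View pics/r1.png

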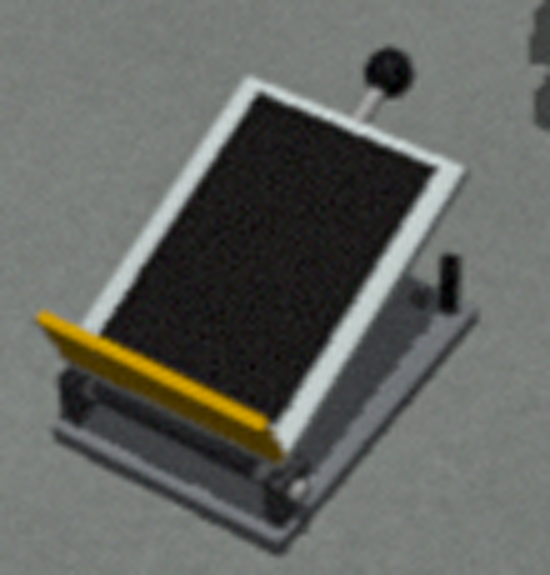

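View pics/r2.png

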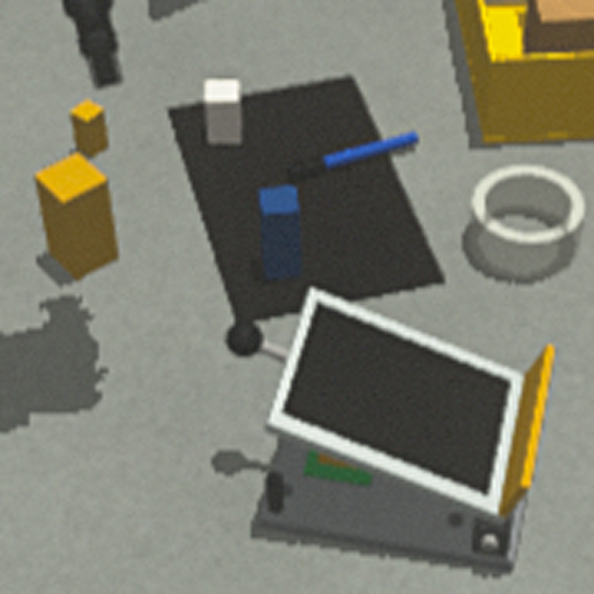

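View pics/r_w.png

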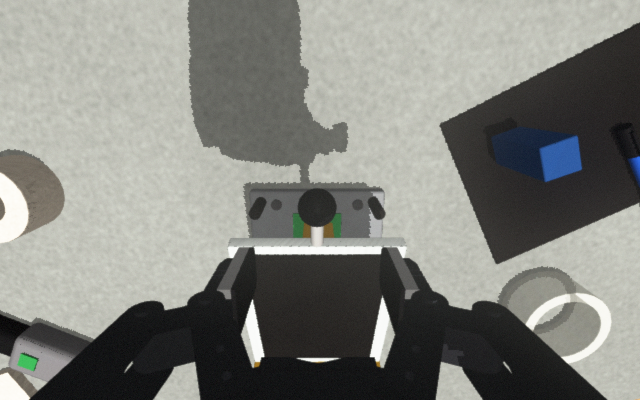

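```bash
python3 - <<'E'
from h import *
from plant import robot
import pickle
S=robot.get_calibration("scene");D=robot.get_calibration("side");W=pickle.load(open("pics/r.pkl","rb"))
k,e=tri([(S,crop((389,72),5,(260,150))),(D,crop((244,338),3.3,(220,80))),(W,(317,207))])
d=k-hinge;print('knob',k,e,'theta',np.arctan2(d[2],-(d@ex))-np.arctan2(.024,.225),'exp',kn(.35))
for t in (15,20,25):
  for s in (.06,.08,.1):
    g=np.r_[pad[:2],.13]-s*ex+.0*ey
    print(t,s,robot.ik(*pose(g,YAW,t,0)))
E
```

```text
knob [ 0.494  -0.0276  0.1335] [0.56 0.74 1.66] theta 0.3442112804899967 exp [ 0.4944 -0.0276  0.1347]
15 0.06 [-18.5968 -29.7023 -39.634   65.0761   0.4908  -1.8322]
15 0.08 [-18.6919 -33.9536 -42.513   66.4492   0.5154  -1.9241]
15 0.1 [-18.7971 -38.3849 -45.3463  68.0482   0.5427  -2.0257]
20 0.06 [-18.7105 -37.1373 -45.7188  61.4298   0.6875  -1.8893]
20 0.08 [-18.8177 -41.7899 -48.5646  63.2379   0.7242  -1.9901]
20 0.1 [-18.9371 -46.6804 -51.3731  65.3213   0.765   -2.1024]
25 0.06 [-18.8345 -45.0959 -51.9489  58.1623   0.9019  -1.9347]
25 0.08 None
25 0.1 None
```

```bash
python3 - <<'E'
from h import *
from plant import robot
g=np.array([.47,.115,.15])
for psi,t in ((-45,20),(-40,15),(-35,10)):
    q,r=pose(g,psi,t,0)
    j=robot.ik(q,r); print(psi,t,j)
    if j is not None: break
robot.move_pose(q,r); robot.pause(.2); st(robot)
cv2.imwrite("pics/s_w.png",robot.grab_frame("wrist"))
E
```

```text
-45 20 [  7.5435 -28.145  -37.0836  68.5802 -15.7536  50.81  ]
 41.65 [0.4574 0.1279 0.2016] [179.9529  20.0355 134.9919] F [-0.1146 -1.3395  1.0856] w 0.0602
```

View pics/s_w.png

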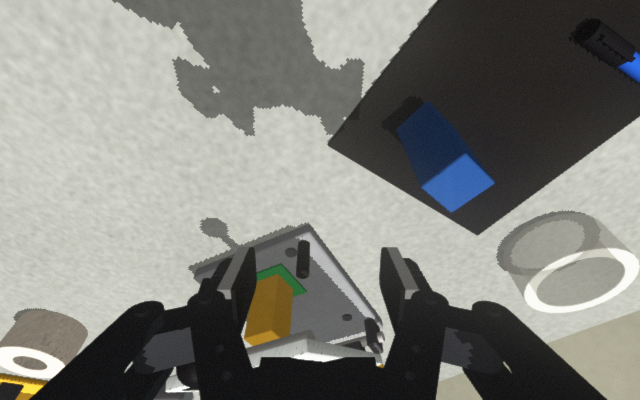

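The block (about (268,310)) stands upright on the green pad with a margin all round, under the plate. Backing off and handing in.

```bash
python3 - <<'E'
from h import *
from plant import robot
q,r=pose([.40,.12,.30],10,5,0); robot.move_pose(q,r); robot.pause(.5); st(robot)
im=robot.grab_frame("scene"); a=cv2.imread("pics/r_scene.png")
d=cv2.absdiff(im,a)[165:260,265:365]; print('table diff',d.mean(),d.max())
print(robot.job_done())
E
```

```text
43.23 [0.3953 0.1192 0.3537] [-179.9991    4.9914 -169.9988] F [-0.452   0.1452 -0.5026] w 0.0603
table diff 2.8871228070175436 30
the job is handed in; nothing more can be done
None
```

The job is done and handed in at 43 s of the 72 s allowed. The plate's roller rests on the yellow middle-sized block at about 20 degrees, and the arm is clear of everything.

- **Raising:** I lifted the plate by the knob. The ball slipped in the pads on the first lift, so the plate stopped at about 0.76 rad. It held there, but I gripped the knob again, deeper, and raised it to about 0.89 rad for more room; it stayed up by itself.
- **Placing:** I stood the yellow block upright on the green pad, with margins of roughly 11 mm or more on the sides I could see.
- **Lowering:** I lowered the plate by the knob under force guard and let go. The force guard stopped it once early, at about 0.43 rad. This looked like hinge friction rather than contact, so I continued with a wider guard, and contact came at a commanded angle of about 0.35 rad.

**Last checks**
- Triangulating the knob from three views gave a plate angle of 0.344 rad, against the 0.35 rad expected.
- A wrist view showed the block upright on the pad, with pad visible around the sides in view.
- The white and blue blocks, the two other yellow blocks, the pen and the tape roll looked unmoved in the last pictures. The label roll and scanner were never approached.
- No force above about 37 N was read at the wrist. That peak came during the first lift.
- The last before-and-after comparison of the table area showed only small pixel differences (mean 2.9, largest 30 of 255), which I took for camera noise.

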